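# Pull-check a spring gauge in its carton

## Task

Fold both long flaps of the carton right back to the outside so the spring gauge lies open, then pull its sprung plunger out by the upright plate until the plate is level with the finned index rider on the rail beside it, and hold it there steadily for two seconds. Do not overstretch it past the index, and ease it back fully home rather than letting it snap. Leave the flaps open and do not shift the index rider or the things standing around the carton.

Things in the scene. Friction and masses are not known exactly. Their poses are not given: they have to be found in the camera images.
- carton: Fixed cardboard carton, outside 290 (x) x 160 (y) x 75 (z) mm, walls 5 mm, foam floor 15 mm above the bench. Origin: centre of its underside. x is the gauge axis, from plunger to barrel; y points to the left flap. Short fixed end flaps slope out and down 35 mm beyond both end walls.
- barrel_nose (a point): Front centre of the gauge's fixed barrel, at carton (+20, 0, 30) mm; 33 mm diameter, running 105 mm towards carton +x. The graduated rail (16 mm wide, top 40 mm above the bench) runs along carton y = -50 mm, x = -140 to -16 mm.
- flap_left (a joint): Angle of the left (+y) long flap, rad: 0 lies flat inward over the carton, 1.57 upright, 3.14 flat outward; stop at 3.5. Cardboard sheet 270 long x 66 wide x 4 mm, hinged along the top of the wall; starts half open and stays where it is left.
- flap_right (a joint): Angle of the right (-y) long flap, same size and sense: 0 flat inward, 3.14 flat outward, starts half open and stays where it is left.
- flap_left_hinge (a point): Middle of the left flap's hinge line, at carton (0, +80, 75) mm, turns with the flap.
- flap_right_hinge (a point): Middle of the right flap's hinge line, at carton (0, -80, 75) mm, turns with the flap.
- flap_left_edge (a point): Middle of the left flap's free edge, 66 mm from the hinge.
- flap_right_edge (a point): Middle of the right flap's free edge, 66 mm from the hinge.
- plunger (a joint): How far the sprung plunger is pulled out, m, along carton -x: 0 home (sprung there), stop at 0.080. It takes about 3 N to start and 10 N at 60 mm.
- plate_top (a point): Centre of the top edge of the plunger's upright steel plate, 44 (y) x 6 (x) mm, from 24 to 68 mm above the bench; at home at carton x = -45 mm. Between it and the barrel's nose are 62 mm of free room over the 8 mm rod (rod top 34 mm above the bench), so it can be hooked from behind, from above.
- index (a joint): Where the index rider is clamped on the rail, m: the plunger length at which the plate's middle is level with the fin. Stiff; leave it.
- fin_top (a point): Centre of the top edge of the index rider's fin, a steel blade 4 mm thick (x) x 22 mm wide (y), top 65 mm above the bench, on a low dark block 16 x 22 mm. Its axes are parallel to the carton's. It stands 50 mm to the -y side of the plunger's line.
- bottle: Bystander: white bottle, 50 mm diameter x 130 mm, upright; origin at the centre of its underside.
- loupe: Bystander: black loupe, 48 mm diameter x 45 mm, upright; origin at the centre of its underside.
- ring_gauge: Bystander: flat steel ring, 60 mm outside, 32 mm inside, 18 mm high; origin at the centre of its underside.

How it is judged:
By the outcome, as a careful person would: the job done as asked, in the order asked, and still so for the second after the job is handed in, with the robot touching nothing.
It also fails if it takes over 66 s, if anything falls off the work surface, if the arm or the gripper's body presses on something with over 40 N, if the wrist force passes 120 N, or if a joint passes its speed limit or range.

## Robot

A 6-joint arm with a two-finger parallel gripper is mounted at the origin on the work surface. World frame = base frame: x ahead of the robot, y to its left, z up, the work surface at z = 0. Lengths are in m, angles in degrees, forces in N, time in s.
With the tool pointing down it reaches from about 0.35 to 0.925 m from the base axis. Payload 6.4 kg.
Tool frame: the origin (TCP) lies at the very end of the fingers, on their centre line; the grasp point (between the pads) lies 19 mm behind it; z points along the fingers, y is the line along which they close (so a half turn about z gives the same grasp; the last joint's range is limited). The gripper opens to 94 mm and grips with 3 to 60 N. Pads are 16 mm wide; open, the fingers measure 119 mm over their backs; the gripper's body (75 mm by 177 mm) begins 78 mm behind the grasp point.
Start: joints at [64.91, 14.043, 89.255, -0, 76.702, -9.975], TCP at [0.169, 0.628, 0.205] pointing down, gripper open.
Joint ranges: [-179.41, 179.41], [-58.25, 129.5], [7.25, 145.43], [-54.29, 234.29], [11.92, 165.04], [-157.13, 157.13]. Speed limits (degrees/s): [147.25, 147.25, 180, 180, 180, 180].

## Interface

Orientations are given as a 3x3 rotation matrix whose columns are the frame's x, y, z axes.
In Python, from rig import telemetry, viewer, workorder gives the robot as it stands.
- The arm moves only by the shell command python3 -m creep 'ROWS' [FORCE]. ROWS is JSON, a list that holds one entry, the list of rows, each a list of 7 numbers: the turn, a rotation vector about the world's x, y, z in rad, then the shift along the world's x, y, z in mm, then the opening, from -1 (shut) to 1 (fully open). In form: [[[wx, wy, wz, x, y, z, gripper], ...]]. A call has 1 to 8 rows; each row is the pose to reach, as a shift and turn from the pose commanded when the call began; what a row does not reach only later rows make up. A row lasts 1/12 s, in which the tool goes at most 41.7 mm and 7.16 degrees, less where a joint would pass 70% of its speed; a pose out of reach is approached as far as the arm can. A call with a gripper value outside its range is refused whole. The fingers move at their own pace and stop on an object; FORCE is the grip in N (left out, the last holds). Time passes only in rows, so rows that repeat a pose let the fingers close. It gives the time, the measured TCP pose, the force, the opening and the grip force at its end, in the units of the state.
- telemetry.read_state(): the state, without advancing time (a new reading comes with each control period).
- viewer.read_camera(name): name is "scene" or "top" or "wrist"; returns a dict with "image" (400x640x3 uint8, red, green, blue), "depth" (400x640 float32, m along the optical axis (not along the pixel's ray), 0 where there is no reading), "fx", "fy", "cx", "cy" (pixels), "rvec" (rotation vector, rad) and "tvec" (3), from world to camera coordinates, as OpenCV has them. Camera axes: x right, y down, z forward; pixel columns grow to the right and rows downward; lengths in m; the calibration is good to about 2 mm. A picture is of the moment at which its call begins.
- workorder.finish_job(): hands the job in; it is judged then, once.
The state is a dict: "time_s": time; "joint_positions": joint angles; "joint_velocities": joint speeds; "effort": joint torques, N m; "ee_pos": TCP position; "eef_rot": TCP orientation; "ft_force": force on the tool from outside, world axes, zero at the start; "torque": the same for the moment, N m; "gripper_width": opening from 0.0 (shut) to 1.0 (fully open); "grasp_force": force on a finger pad.
Only numpy, scipy, OpenCV 4.12 (cv2) and the standard library are available. Lean on these libraries where they do the work, as an engineer would, in place of code of your own. Each camera call takes 0.05 s, during which the arm holds its last target. There are 200 camera calls.

## Working session

There is one attempt and no reset: what is moved stays moved. The work goes in short steps, Python scripts to look and compute and a shell command to move; the robot and the scene stay as the last step left them, time stands still between calls to the robot, and variables do not carry over. Pictures are saved under pics/ and viewed, at most 10 in all, crops included, and the job is handed in when it is done.

```bash
ls; mkdir -p pics; cat > h.py <<'E'
import numpy as np,cv2
from rig import telemetry, viewer, workorder
def cam(n):
    c=viewer.read_camera(n); c['R']=cv2.Rodrigues(np.array(c['rvec'],float))[0]; c['t']=np.array(c['tvec'],float).ravel(); return c
def ray(c,u,v):
    d=c['R'].T@np.array([(u-c['cx'])/c['fx'],(v-c['cy'])/c['fy'],1.]); o=-c['R'].T@c['t']; return o,d
def onz(c,u,v,z):
    o,d=ray(c,u,v); return o+d*(z-o[2])/d[2]
def cloud(c):
    v,u=np.mgrid[:400,:640]; D=c['depth']
    P=np.stack([(u-c['cx'])/c['fx']*D,(v-c['cy'])/c['fy']*D,D],-1)
    W=(P-c['t'])@c['R']; W[D==0]=np.nan; return W
def save(c,n): cv2.imwrite('pics/'+n,c['image'][...,::-1])
def st():
    s=telemetry.read_state(); print(s['time_s'],np.round(s['ee_pos'],4),np.round(s['ft_force'],1),s['gripper_width']); return s
E
python3 - <<'E'
from h import *
s=st();print(s['eef_rot'])
ims=[]
for n in('scene','top'):
    c=cam(n);save(c,n+'0.png');np.savez(n+'0.npz',**c);print(n,-c['R'].T@c['t'],c['fx'])
E
```

```text
pics
0.0 [0.1692 0.627  0.2044] [0.6 0.8 0.7] 1.0020125867052503
[[-9.65403485e-01  2.60759448e-01 -7.87798082e-04]
 [ 2.60760460e-01  9.65401954e-01 -1.74623530e-03]
 [ 3.05194455e-04 -1.89124823e-03 -9.99998165e-01]]
scene [0.88412967 0.46641182 0.79021054] 395.2407101240131
top [0.48731111 0.01312052 1.29452074] 464.835000960382
```

View pics/top0.png

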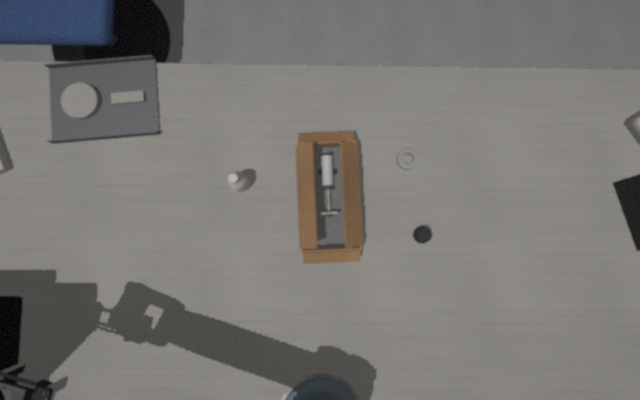

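View pics/scene0.png

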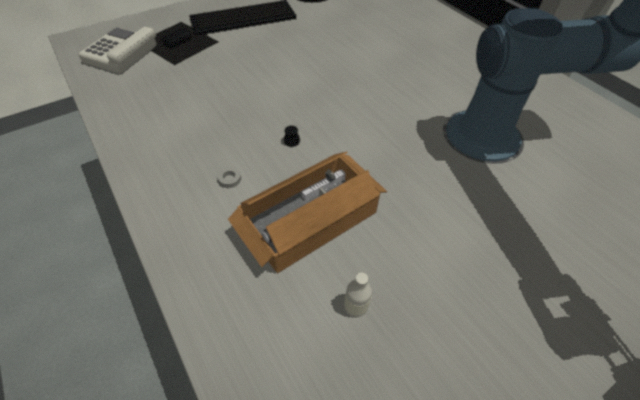

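The top view shows the carton's long axis running up the image, with the barrel at about (327,170), the plate at (329,212) and the flaps at columns 298–316 and 343–362. The bottle is at (237,181), the ring at (407,158) and the loupe at (422,234). The scene view agrees with this.

```bash
cat > m.py <<'E'
from h import *
c=cam('top') if 0 else dict(np.load('top0.npz')); W=cloud(c)
hsv=cv2.cvtColor(c['image'],cv2.COLOR_RGB2HSV)
m=((hsv[...,0]<20)&(hsv[...,1]>100)).astype(np.uint8)
m[:, :250]=0;m[:,450:]=0;m[:100]=0;m[300:]=0
cs,_=cv2.findContours(m,0,2);k=max(cs,key=cv2.contourArea)
r=cv2.minAreaRect(k);print(r)
for p in cv2.boxPoints(r):print(p,onz(c,*p,0.075))
for v in (160,180,200,225,240):
    row=[(u,*np.round(W[v,u]*1000).astype(int)) for u in range(294,368,3)]
    print(v,' '.join(f"{u}:{y},{z}" for u,x,y,z in row), 'x',row[10][1])
big=cv2.resize(c['image'][120:275,280:380],None,fx=5.5,fy=3.8*1,interpolation=2)
big=cv2.resize(c['image'][120:275,280:380],(380,590),interpolation=2)
s=dict(np.load('scene0.npz'))
b2=cv2.resize(s['image'][140:280,210:400],(420,310),interpolation=2)
o=np.zeros((590,800,3),np.uint8);o[:,:380]=big;o[:310,380:]=b2
cv2.imwrite('pics/crop0.png',o[...,::-1])
E
python3 m.py
```

```text
((328.7433776855469, 196.59808349609375), (128.35699462890625, 61.20304870605469), 87.51044464111328)
[295.383   133.80942] [0.75405363 0.07401867 0.075     ]
[356.52826 131.15091] [ 0.76338502 -0.08894309  0.075     ]
[362.10376 259.38675] [ 0.42435638 -0.10479968  0.075     ]
[300.9585  262.04526] [0.41590231 0.05416176 0.075     ]
160 294:80,3 297:68,83 300:60,90 303:52,98 306:44,112 309:36,119 312:28,125 315:21,13 318:13,13 321:5,14 324:-3,44 327:-11,49 330:-20,42 333:-29,18 336:-37,15 339:-46,14 342:-48,124 345:-56,118 348:-64,108 351:-73,99 354:-81,92 357:-90,82 360:-105,3 363:-114,1 366:-122,-1 x 689
180 294:79,10 297:67,83 300:59,90 303:51,94 306:43,108 309:35,119 312:28,123 315:21,18 318:12,15 321:4,22 324:-4,42 327:-12,47 330:-20,44 333:-29,32 336:-38,15 339:-46,17 342:-54,16 345:-56,121 348:-65,111 351:-73,107 354:-81,97 357:-90,85 360:-106,-1 363:-114,3 366:-122,3 x 635
200 294:79,-1 297:70,4 300:59,87 303:51,95 306:43,105 309:35,116 312:27,126 315:19,128 318:12,13 321:3,15 324:-5,14 327:-13,16 330:-21,33 333:-30,19 336:-38,22 339:-46,11 342:-55,16 345:-56,125 348:-65,113 351:-73,106 354:-81,99 357:-89,92 360:-98,80 363:-114,4 366:-122,5 x 583
225 294:78,0 297:69,1 300:58,82 303:50,93 306:42,103 309:34,107 312:26,120 315:19,129 318:11,13 321:3,17 324:-6,18 327:-14,17 330:-22,15 333:-30,17 336:-39,14 339:-46,22 342:-55,22 345:-56,129 348:-65,119 351:-73,112 354:-81,104 357:-90,94 360:-98,87 363:-114,0 366:-123,-1 x 514
240 294:77,4 297:69,-2 300:57,80 303:49,89 306:41,102 309:34,104 312:26,118 315:18,126 318:10,15 321:2,22 324:-6,12 327:-14,13 330:-22,18 333:-31,14 336:-39,19 339:-47,15 342:-55,14 345:-57,122 348:-65,124 351:-73,114 354:-81,105 357:-89,97 360:-98,85 363:-114,2 366:-122,2 x 473
```

View pics/crop0.png

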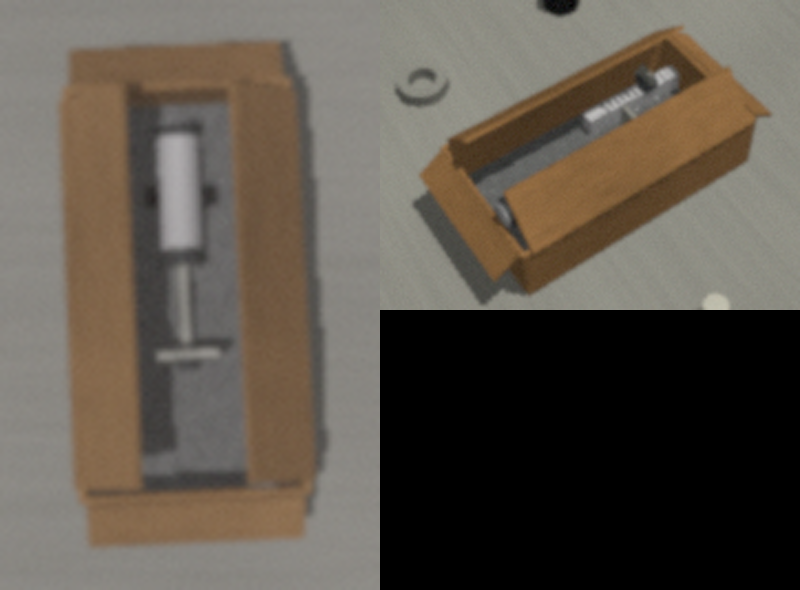

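Both flaps rise inward at about 45°, leaving a gap between them, and the plate is visible. Next I'll fit the flap planes to get the axis, hinges and yaw.

```bash
cat > m2.py <<'E'
from h import *
c=dict(np.load('top0.npz')); W=cloud(c)
hsv=cv2.cvtColor(c['image'],cv2.COLOR_RGB2HSV)
m=(hsv[...,0]<20)&(hsv[...,1]>100)
P=W[m&(W[...,2]>.088)&(W[...,2]<.2)];P=P[(P[:,0]>.35)&(P[:,0]<.85)&(abs(P[:,1])<.2)]
out=[]
for s in(1,-1):
    Q=P[(P[:,1]+.013)*s>0]
    for _ in range(4):
        A=np.c_[Q[:,:2],np.ones(len(Q))];k,*_=np.linalg.lstsq(A,Q[:,2],rcond=None)
        e=abs(A@k-Q[:,2]);Q=Q[e<3*e.std()]
    print('flap',s,len(Q),k,'slope deg',np.degrees(np.arctan(np.hypot(*k[:2]))),'yaw',np.degrees(np.arctan2(-k[0]*-1,-k[1]*1) ),'x range',np.percentile(Q[:,0],[1,99]))
    # hinge y at z=.075 for two x
    ys=[(.075-k[2]-k[0]*x)/k[1] for x in(.45,.585,.72)];print(' hinge y',ys);out.append(ys)
out=np.array(out);mid=out.mean(0);print('mid',mid,'width',out[0]-out[1],'yaw',np.degrees(np.arctan2(mid[2]-mid[0],.27)))
for n,u,v,z in (('platetop L',280+157/3.8,120+355/3.8,.068),('platetop R',280+221/3.8,120+350/3.8,.068),('plate mid',280+189/3.8,120+352.5/3.8,.068),('barrel L',280+160/3.8,120+248/3.8,.03),('barrel R',280+204/3.8,120+248/3.8,.03),('bottle',237,178,.13),('ring',407,158,.018),('loupe',422,234,.045)):
    print(n,onz(c,u,v,z).round(4))
for u,v in((62,88),(292,80),(78,487),(305,485)):print('flap corner',onz(c,280+u/3.8,120+v/3.8,.075).round(4))
E
python3 m2.py
```

```text
flap 1 922 [ 0.05638871 -1.09051801  0.11877934] slope deg 47.51742168281389 yaw 2.9600244735803236 x range [0.45602816 0.71955983]
 hinge y [np.float64(0.06341414000003535), np.float64(0.07039474482599092), np.float64(0.07737534965194648)]
flap -1 883 [-0.05741101  1.00569586  0.21378781] slope deg 45.20931247360992 yaw -176.73276749303471 x range [0.46449218 0.72472996]
 hinge y [np.float64(-0.11231313874602153), np.float64(-0.10460654844669966), np.float64(-0.09689995814737778)]
mid [-0.0244495 -0.0171059 -0.0097623] width [0.17572728 0.17500129 0.17427531] yaw 3.1136508907135476
platetop L [0.5431 0.0026 0.068 ]
platetop R [ 0.5471 -0.0418  0.068 ]
plate mid [ 0.5451 -0.0196  0.068 ]
barrel L [0.6219 0.0009 0.03  ]
barrel R [ 0.6223 -0.0307  0.03  ]
bottle [0.6271 0.2164 0.13  ]
ring [ 0.7022 -0.2345  0.018 ]
loupe [ 0.492  -0.2684  0.045 ]
flap corner [0.7288 0.0711 0.075 ]
flap corner [ 0.7366 -0.0899  0.075 ]
flap corner [0.4517 0.0558 0.075 ]
flap corner [ 0.4547 -0.0999  0.075 ]
```

```bash
python3 -m creep '[[[0,0,-0.4,170,-250,0,-1],[0,0,-0.4,170,-250,0,-1],[0,0,-0.8,170,-250,0,-1],[0,0,-0.8,170,-250,0,-1],[0,0,-0.8,170,-250,0,-1],[0,0,-0.8,170,-250,0,-1],[0,0,-0.8,170,-250,0,-1],[0,0,-0.8,170,-250,0,-1]]]' 10
python3 -m creep '[[[0,0,-0.45,246,-395,0,-1],[0,0,-0.45,246,-395,0,-1],[0,0,-0.45,246,-395,0,-1],[0,0,-0.45,246,-395,0,-1],[0,0,-0.45,246,-395,0,-1],[0,0,-0.45,246,-395,0,-1],[0,0,-0.45,246,-395,0,-1],[0,0,-0.45,246,-395,0,-1]]]'
python3 -c "
from h import *
print(st()['eef_rot'])"
```

```text
time_s: 0.77
ee_pos: [0.3416, 0.3738, 0.2051]
eef_rot: [[-0.48, 0.877, 0.0], [0.877, 0.48, -0.002], [-0.001, -0.0, -1.0]]
ft_force: [-0.3, -0.2, 0.3]
gripper_width: 0.467
grasp_force: 0.0
time_s: 1.43
ee_pos: [0.5162, 0.093, 0.2052]
eef_rot: [[-0.057, 0.998, -0.0], [0.998, 0.057, 0.0], [0.0, -0.0, -1.0]]
ft_force: [0.9, 0.2, 0.2]
gripper_width: 0.002
grasp_force: 0.0
1.4333 [0.5162 0.093  0.2052] [0.9 0.2 0.2] 0.001846152324828065
[[-5.74818755e-02  9.98346519e-01 -2.50176340e-04]
 [ 9.98346482e-01  5.74819623e-02  3.54933618e-04]
 [ 3.68727369e-04 -2.29360419e-04 -9.99999906e-01]]
```

```bash
python3 -m creep '[[[0,0,0,35,-55,0,-1],[0,0,0,69,-110,0,-1],[0,0,0,69,-110,0,-1],[0,0,0,69,-110,0,-1],[0,0,0,69,-110,-50,-1],[0,0,0,69,-110,-95,-1],[0,0,0,69,-110,-95,-1],[0,0,0,69,-110,-95,-1]]]'
python3 -m creep '[[[0,0,0,0,10,0,-1],[0,0,0,0,20,0,-1],[0,0,0,0,30,0,-1],[0,0,0,0,40,0,-1],[0,0,0,0,50,0,-1],[0,0,0,0,60,0,-1],[0,0,0,0,70,0,-1],[0,0,0,0,80,0,-1]]]'
python3 -m creep '[[[0,0,0,1,12,0,-1],[0,0,0,1,24,0,-1],[0,0,0,1,36,0,-1],[0,0,0,1,42,-8,-1],[0,0,0,1,47,-18,-1],[0,0,0,1,50,-28,-1],[0,0,0,1,52,-36,-1],[0,0,0,1,52,-44,-1]]]'
```

```text
time_s: 2.1
ee_pos: [0.5811, -0.0141, 0.1059]
eef_rot: [[-0.058, 0.998, -0.009], [0.998, 0.058, 0.002], [0.003, -0.009, -1.0]]
ft_force: [0.2, 0.8, -0.0]
gripper_width: 0.006
grasp_force: 0.0
time_s: 2.77
ee_pos: [0.5846, 0.0657, 0.1105]
eef_rot: [[-0.057, 0.998, -0.0], [0.998, 0.057, -0.0], [-0.0, -0.0, -1.0]]
ft_force: [0.2, -1.0, -0.1]
gripper_width: 0.002
grasp_force: 0.3
time_s: 3.43
ee_pos: [0.585, 0.1167, 0.0647]
eef_rot: [[-0.057, 0.998, -0.002], [0.998, 0.057, -0.0], [0.0, -0.002, -1.0]]
ft_force: [-0.1, -0.2, 1.2]
gripper_width: 0.0
grasp_force: 0.1
```

```bash
python3 -m creep '[[[0,0,0,0,0,40,-1],[0,0,0,0,-35,75,-1],[0,0,0,0,-75,75,-1],[0,0,0,0,-115,65,-1],[0,0,0,0,-130,45,-1],[0,0,0,0,-140,45,-1],[0,0,0,0,-150,45,-1],[0,0,0,0,-160,45,-1]]]'
python3 -m creep '[[[0,0,0,0,-10,0,-1],[0,0,0,0,-20,0,-1],[0,0,0,0,-30,0,-1],[0,0,0,0,-40,0,-1],[0,0,0,0,-50,0,-1],[0,0,0,0,-60,0,-1],[0,0,0,0,-70,0,-1],[0,0,0,0,-80,0,-1]]]'
python3 -m creep '[[[0,0,0,0,-8,0,-1],[0,0,0,0,-13,-8,-1],[0,0,0,0,-18,-18,-1],[0,0,0,0,-22,-28,-1],[0,0,0,0,-24,-36,-1],[0,0,0,0,-24,-45,-1],[0,0,0,0,-24,-45,-1],[0,0,0,0,-24,-10,-1]]]'
python3 -m creep '[[[0,0,0,-40,-5,35,-1],[0,0,0,-80,-5,75,-1],[0,0,0,-120,-5,115,-1],[0,0,0,-160,-5,120,-1],[0,0,0,-170,-5,120,-1],[0,0,0,-170,-5,120,-1],[0,0,0,-170,-5,120,-1]]]'
python3 - <<'E'
from h import *
st()
for n in('top','scene'):
    c=cam(n);np.savez(n+'1.npz',**c)
    if n=='top': a=cv2.resize(c['image'][120:275,265:395],(499,595),interpolation=2)
    else: b=cv2.resize(c['image'][140:280,210:400],(300,221),interpolation=2)
o=np.zeros((595,799,3),np.uint8);o[:,:499]=a;o[:221,499:]=b
cv2.imwrite('pics/c1.png',o[...,::-1])
E
```

```text
time_s: 4.1
ee_pos: [0.5856, -0.0435, 0.1114]
eef_rot: [[-0.057, 0.998, -0.001], [0.998, 0.057, 0.001], [0.001, -0.001, -1.0]]
ft_force: [0.4, 1.6, 2.0]
gripper_width: 0.002
grasp_force: 0.7
time_s: 4.77
ee_pos: [0.5856, -0.1244, 0.1114]
eef_rot: [[-0.057, 0.998, -0.0], [0.998, 0.057, -0.0], [-0.0, -0.0, -1.0]]
ft_force: [-0.5, -0.0, -0.5]
gripper_width: 0.002
grasp_force: 0.1
time_s: 5.43
ee_pos: [0.5802, -0.1447, 0.0934]
eef_rot: [[-0.057, 0.998, -0.015], [0.998, 0.057, 0.007], [0.008, -0.014, -1.0]]
ft_force: [-0.9, -0.1, -0.3]
gripper_width: 0.005
grasp_force: 0.0
time_s: 6.02
ee_pos: [0.4154, -0.1526, 0.2231]
eef_rot: [[-0.056, 0.998, 0.004], [0.998, 0.056, -0.003], [-0.003, 0.004, -1.0]]
ft_force: [-1.0, 0.8, -0.1]
gripper_width: 0.003
grasp_force: 0.0
6.0167 [ 0.4154 -0.1526  0.2231] [-1.   0.8 -0.1] 0.0034946593122174453
```

View pics/c1.png

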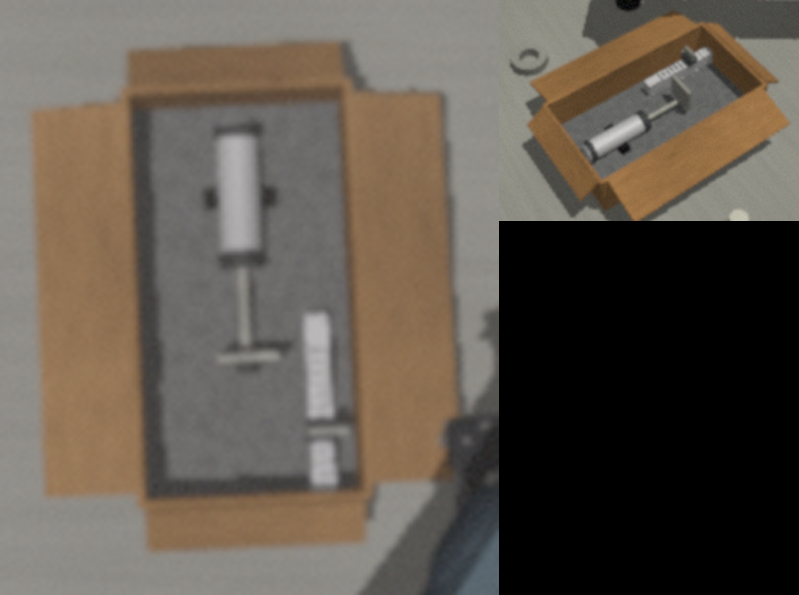

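Both flaps now lie flat outside. The plate is at crop (247,357), the fin at (330,432), and the rail is visible. I'll get a wrist close-up to find the index distance, and check the flap angles by depth.

```bash
python3 -m creep '[[[0,0,0,30,40,20,-1],[0,0,0,50,70,37,-1],[0,0,0,65,95,57,-1],[0,0,0,65,120,57,-1],[0,0,0,65,120,57,-1],[0,0,0,65,120,57,-1],[0,0,0,65,120,57,-1]]]'
python3 - <<'E'
from h import *
st()
c=cam('wrist');np.savez('wrist1.npz',**c);save(c,'wrist1.png');print('cam',-c['R'].T@c['t'])
c=dict(np.load('top1.npz'));W=cloud(c).reshape(-1,3)
d=np.array([np.cos(.0565),np.sin(.0565)]);L=(W[:,:2]-[.590,-.017]);X=L@d;Y=-L[:,0]*d[1]+L[:,1]*d[0]
for s in(1,-1):
    k=(abs(X)<.09)&(Y*s>.09)&(Y*s<.14);p=np.polyfit(abs(Y[k]),W[k,2],1);print(s,p,np.polyval(p,.08),180-np.degrees(np.arctan(p[0])))
E
```

```text
time_s: 6.7
ee_pos: [0.4808, -0.0323, 0.2767]
eef_rot: [[-0.058, 0.998, -0.003], [0.998, 0.058, 0.001], [0.001, -0.003, -1.0]]
ft_force: [0.7, 1.0, -0.7]
gripper_width: 0.005
grasp_force: 0.0
6.7 [ 0.4808 -0.0323  0.2767] [ 0.7  1.  -0.7] 0.005141428575027397
cam [0.47705732 0.04402629 0.45705352]
1 [-0.2568049   0.09660654] 0.07606214591564804 194.40260920966745
-1 [-0.29168387  0.09963575] 0.07630104239708196 196.26111318070284
```

View pics/wrist1.png

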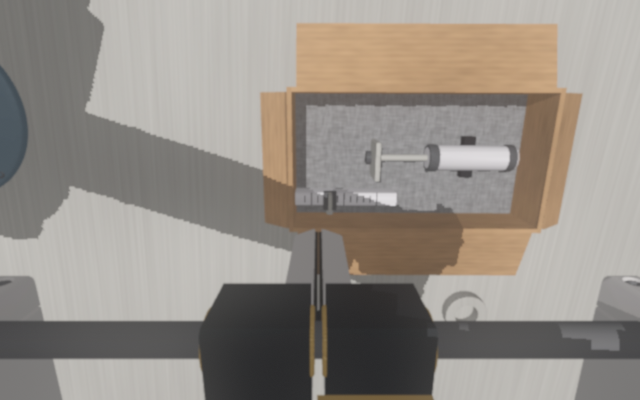

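The wrist view shows the plate at about (377,160) and the rider at about (331,200). I'll zoom in on them.

```bash
python3 - <<'E'
from h import *
c=dict(np.load('wrist1.npz'))
a=cv2.resize(c['image'][130:225,290:410],(720,570),interpolation=2)
cv2.imwrite('pics/w1z.png',a[...,::-1])
E
```

```text
(no output)
```

View pics/w1z.png

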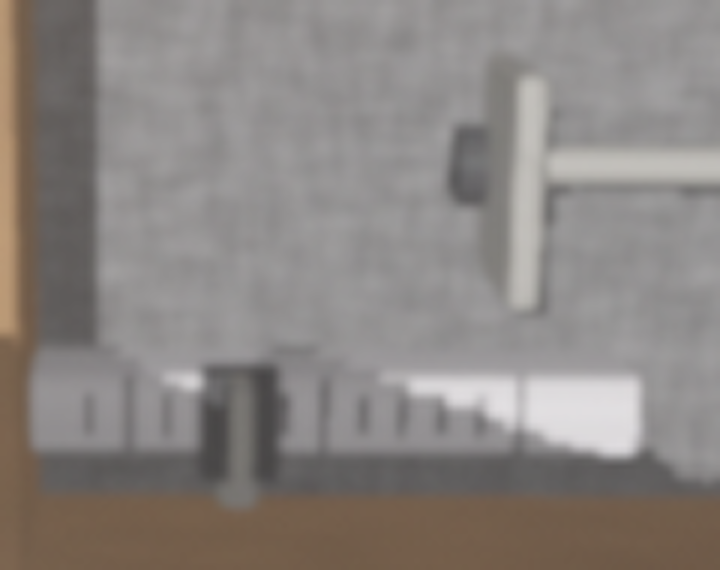

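```bash
python3 - <<'E'
from h import *
c=dict(np.load('wrist1.npz'));f=lambda u,v,z:onz(c,290+u/6-.4,130+v/6-.4,z)
d=np.array([np.cos(.0565),np.sin(.0565)]);n=np.array([-d[1],d[0]])
print(c['fx'])
p=[f(532,75,.068),f(524,310,.068)];P=sum(p)/2;F=f(239,440,.065)
print(p,P,F,'len',np.linalg.norm(p[0]-p[1]),'yaw',np.degrees(np.arctan2(-(p[0]-p[1])[0],(p[0]-p[1])[1])))
D=(P-F)[:2];print('along',D@d,'across',D@n)
r=f(640,415,.040)
print('rail end carton x rel plate home',(r-P)[:2]@d,'expect .029')
b=[f(126,410,.04)[:2]@d,f(325,410,.04)[:2]@d,f(520,410,.04)[:2]@d];print('major ticks',np.diff(b))
c=dict(np.load('top1.npz'));g=lambda u,v,z:onz(c,265+u/3.838-.4,120+v/3.838-.4,z)
P=g(248,357,.068);F=g(330,432,.065);print('top',P,F,(P-F)[:2]@d,(P-F)[:2]@n)
E
```

```text
351.3580422252654
[array([0.54455998, 0.00587158, 0.068     ]), array([ 0.54757848, -0.03809945,  0.068     ])] [ 0.54606923 -0.01611394  0.068     ] [ 0.49573484 -0.06759346  0.065     ] len 0.044074514621576404 yaw 3.927059353909592
along 0.053161113084485755 across 0.048554998836046144
rail end carton x rel plate home 0.02976180218819396 expect .029
major ticks [0.04078829 0.03994433]
top [ 0.54546587 -0.0182425   0.068     ] [ 0.49469863 -0.07515188  0.065     ] 0.05389989434914512 0.05395174574443306
```

```bash
python3 -m creep '[[[0,0,0,33,8,-30,-0.15],[0,0,0,66,15,-60,-0.15],[0,0,0,66,15,-100,-0.15],[0,0,0,66,15,-140,-0.15],[0,0,0,66,15,-170,-0.15],[0,0,0,66,15,-170,-0.15],[0,0,0,66,15,-170,-0.15]]]' 40
python3 -c "
from h import *
st();c=cam('wrist');save(c,'w2.png')"
```

```text
time_s: 7.33
ee_pos: [0.5452, -0.0181, 0.1066]
eef_rot: [[-0.055, 0.998, -0.005], [0.998, 0.055, 0.001], [0.001, -0.005, -1.0]]
ft_force: [-0.3, 0.4, 0.6]
gripper_width: 0.42
grasp_force: 0.0
7.3333 [ 0.5452 -0.0181  0.1066] [-0.3  0.4  0.6] 0.41978039246825777
```

View pics/w2.png

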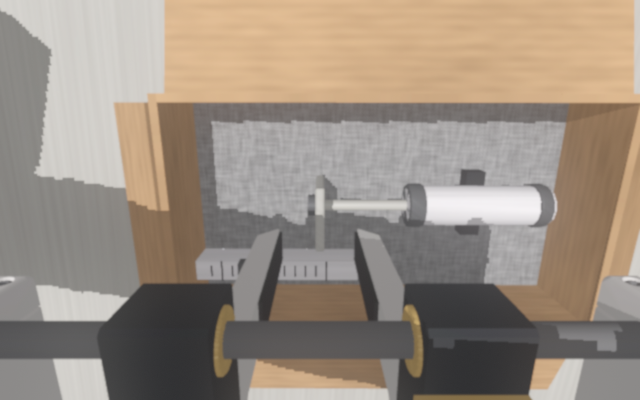

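The plate is at column 320, midway between the fingers. I'll go down and close on it.

```bash
python3 -m creep '[[[0,0,0,1,1,-25,-0.15],[0,0,0,1,1,-50,-0.15],[0,0,0,1,1,-64,-0.15],[0,0,0,1,1,-64,-0.15],[0,0,0,1,1,-64,-1],[0,0,0,1,1,-64,-1],[0,0,0,1,1,-64,-1],[0,0,0,1,1,-64,-1]]]' 40
python3 -m creep '[[[0,0,0,0,0,0,-1],[0,0,0,0,0,0,-1],[0,0,0,0,0,0,-1],[0,0,0,0,0,0,-1]]]'
```

```text
time_s: 8.05
ee_pos: [0.5491, -0.0168, 0.0464]
eef_rot: [[-0.057, 0.998, 0.003], [0.998, 0.057, -0.001], [-0.001, 0.003, -1.0]]
ft_force: [-0.4, 0.3, -0.3]
gripper_width: 0.18
grasp_force: 0.0
time_s: 8.38
ee_pos: [0.546, -0.0166, 0.0451]
eef_rot: [[-0.057, 0.998, -0.005], [0.998, 0.057, -0.0], [-0.0, -0.005, -1.0]]
ft_force: [-8.2, 0.0, 8.5]
gripper_width: 0.064
grasp_force: 40.0
```

```bash
python3 -m creep '[[[0,0,0,-4,0,0,-1],[0,0,0,-8,-0.5,0,-1],[0,0,0,-12,-0.7,0,-1],[0,0,0,-16,-0.9,0,-1],[0,0,0,-20,-1.1,0,-1],[0,0,0,-24,-1.4,0,-1],[0,0,0,-28,-1.6,0,-1],[0,0,0,-31,-1.8,0,-1]]]'
python3 -m creep '[[[0,0,0,-3,-0.2,0,-1],[0,0,0,-6,-0.3,0,-1],[0,0,0,-9,-0.5,0,-1],[0,0,0,-12,-0.7,0,-1],[0,0,0,-14,-0.8,0,-1],[0,0,0,-15,-0.9,0,-1],[0,0,0,-16,-0.9,0,-1],[0,0,0,-16,-0.9,0,-1]]]'
python3 - <<'E'
from h import *
st()
ims=[]
for n,(r0,r1,c0,c1) in dict(top=(185,260,310,370),wrist=(120,320,220,420)).items():
    c=cam(n);np.savez(n+'3.npz',**c);ims.append(cv2.resize(c['image'][r0:r1,c0:c1],(400,400) if n=='wrist' else (400,500),interpolation=2))
o=np.zeros((500,800,3),np.uint8);o[:,:400]=ims[0];o[:400,400:]=ims[1];cv2.imwrite('pics/c3.png',o[...,::-1])
E
```

```text
time_s: 9.05
ee_pos: [0.5177, -0.0182, 0.0452]
eef_rot: [[-0.057, 0.998, 0.004], [0.998, 0.057, 0.0], [-0.0, 0.004, -1.0]]
ft_force: [7.0, 1.7, 0.1]
gripper_width: 0.064
grasp_force: 40.0
time_s: 9.72
ee_pos: [0.5021, -0.019, 0.0452]
eef_rot: [[-0.056, 0.998, 0.005], [0.998, 0.056, 0.0], [-0.0, 0.005, -1.0]]
ft_force: [7.7, 2.8, -1.5]
gripper_width: 0.058
grasp_force: 40.0
9.7167 [ 0.5021 -0.019   0.0452] [ 7.7  2.8 -1.5] 0.058264935951781116
```

View pics/c3.png

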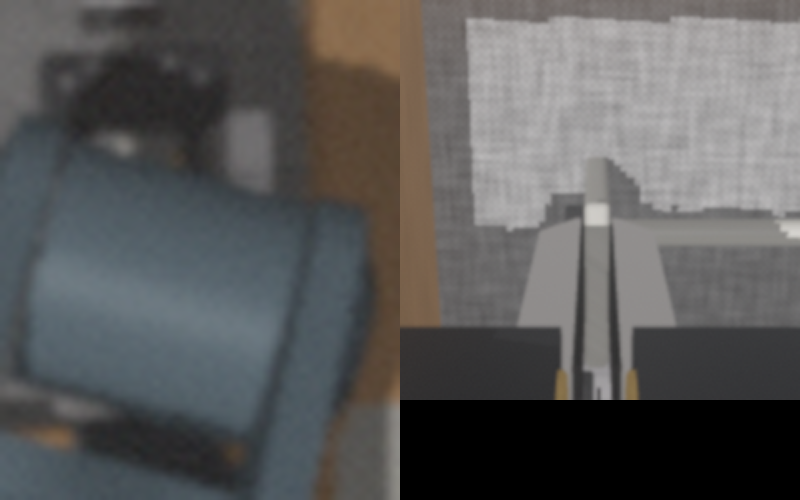

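The gripper hides the fin in both views, with the plate held firmly. So I'll refine the index distance from the earlier unobstructed wrist picture, using subpixel edges and yaw from the carton's long edges.

```bash
python3 - <<'E'
from h import *
c=dict(np.load('wrist1.npz'));g=cv2.GaussianBlur(cv2.cvtColor(c['image'],cv2.COLOR_RGB2GRAY),(0,0),.6).astype(float)
for v in(146,150,165,175,180): print('plate',v,g[v,368:386].astype(int))
for v in(194,198,202,206,210,213): print('fin',v,g[v,320:342].astype(int))
# yaw: hinge wall edges in hue mask (upper wall at z=.075) and rail lower edge
hsv=cv2.cvtColor(c['image'],cv2.COLOR_RGB2HSV);br=((hsv[...,0]<20)&(hsv[...,1]>90))
pts=[]
for u in range(310,535,5):
    v=next(v for v in range(60,140) if not br[v,u]); pts.append(onz(c,u,v,.075)[:2])
pts=np.array(pts)
for _ in range(3):
    p=np.polyfit(*pts.T,1);e=abs(np.polyval(p,pts[:,0])-pts[:,1]);pts=pts[e<2*e.std()+1e-9]
print('yaw wall',np.degrees(np.arctan(p[0])),len(pts))
# rod axis
a=[]
for u in range(388,424,4):
    col=g[150:168,u];w=np.clip(col-np.percentile(col,60),0,None);a.append(onz(c,u,150+(w*np.arange(18)).sum()/w.sum(),.032)[:2])
p=np.polyfit(*np.array(a).T,1);print('yaw rod',np.degrees(np.arctan(p[0])))
E
```

```text
plate 146 [149 147 140 131 127 126 127 139 164 184 190 186 175 159 148 147 148 149]
plate 150 [131 131 128 125 125 126 129 141 165 184 190 185 172 151 139 141 145 146]
plate 165 [142 135 128 125 125 128 139 163 182 188 184 170 144 122 129 143 149 148]
plate 175 [146 143 138 132 129 132 146 168 183 187 180 161 140 138 146 150 149 147]
plate 180 [150 151 152 151 149 147 153 166 174 173 163 143 127 132 142 146 146 147]
fin 194 [180 188 181 156 126 110 105 101 102 108 109 101  87  77  75  85 108 128
 139 144 145 144]
fin 198 [145 142 130 107  85  79  80  86 101 113 115 108  92  78  74  78  89 105
 126 142 146 146]
fin 202 [142 140 127 105  83  74  74  82 100 113 116 108  92  79  75  82 100 119
 133 141 144 143]
fin 206 [ 99  97  91  82  75  73  75  85 102 113 115 107  91  78  73  77  87  98
 104 105 104 103]
fin 210 [ 95  94  93  90  88  89  95 102 110 116 116 111 101  91  86  87  90  93
  94  93  92  91]
fin 213 [ 99  98  98  98  99 101 106 112 115 116 116 113 108 102  98  97  97  97
  97  97  96  97]
yaw wall -8.181264723242817 15
yaw rod 3.1698724216541314
```

```bash
python3 - <<'E'
from h import *
c=cam('scene');np.savez('scene3.npz',**c)
s=dict(np.load('scene1.npz'))
a=cv2.resize(c['image'][140:240,310:390],(400,500),interpolation=2);b=cv2.resize(s['image'][140:240,310:390],(400,500),interpolation=2)
cv2.imwrite('pics/c4.png',np.hstack([a,b])[...,::-1])
E
```

```text
(no output)
```

View pics/c4.png

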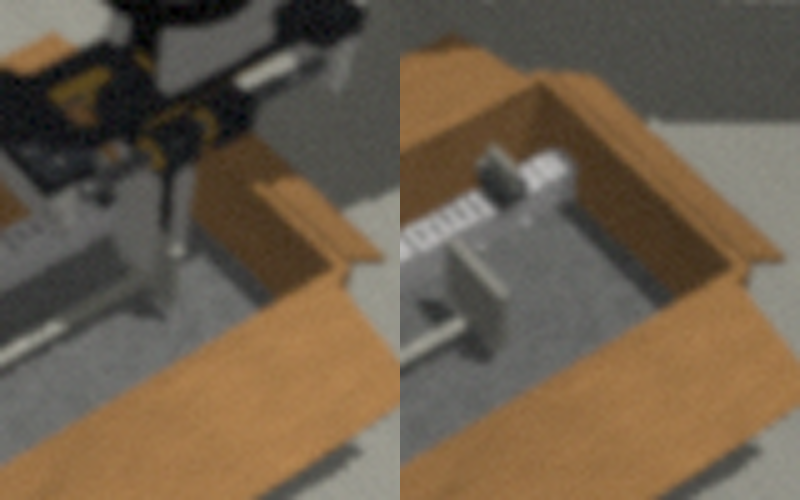

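```bash
python3 - <<'E'
from h import *
c=dict(np.load('wrist1.npz'));d=np.array([np.cos(.0565),np.sin(.0565)])
P=onz(c,377.3,162,.068)[:2]@d
for u in(329.7,330.0):print('fin',P-onz(c,u,203.3,.065)[:2]@d)
g=cv2.cvtColor(c['image'],cv2.COLOR_RGB2GRAY);print(g[196,388:404],g[199,388:404])
for u in(396,396.5):
  for v in (196,199): print('rail end',onz(c,u,v,.04)[:2]@d-P)
print(onz(c,377.3,162,.068),c['cx'],(c['R'].T@[0,0,1]))
t=dict(np.load('top1.npz'));G=cv2.cvtColor(t['image'],cv2.COLOR_RGB2GRAY)
print('top plate cols',G[206:220,[324,326,328,332,334]].T);print('top fin cols',G[226:238,[348,350,352,354]].T)
E
```

```text
fin 0.052524847976906985
fin 0.05217660977239458
[221 220 221 221 220 220 220 215 191 159 150 151 151 149 147 149] [222 222 222 222 222 222 222 216 190 155 143 144 145 144 146 147]
rail end 0.029547215226250922
rail end 0.029773939229284063
rail end 0.03016042761814164
rail end 0.030388560382144547
[ 0.54574953 -0.01616742  0.068     ] 317.9068226316414 [ 0.01210282 -0.25955483 -0.96565253]
top plate cols [[107 107 107  97  86  91 121 138 126 107 105 107 104 104]
 [107 106  99  82  75  88 120 135 115  96  96 102 104 104]
 [139 141 138 124  99 105 128 132 106  85  84  96 105 107]
 [104 101  91  72  75 108 137 137 102  83  90 101 104 108]
 [109 104  93  76  81 116 145 139 110 104 106 108 110 106]]
top fin cols [[169 169 141  96  91 116 130 115 121 154 169 169]
 [170 168 145 101  91 117 127 110 115 148 166 171]
 [110 103  92  81  90 119 128 104  87  94 106 112]
 [ 81  74  70  71  91 122 135 119 105 103 101 103]]
```

The scene view is occluded too. The estimates range from 52.4 to 54 mm (rail-referenced 53.0), so I'm targeting about 53 mm of pull, which puts TCP x at roughly 0.4932.

```bash
python3 -m creep '[[[0,0,0,-2,-0.1,0,-1],[0,0,0,-4,-0.2,0,-1],[0,0,0,-6,-0.3,0,-1],[0,0,0,-7.5,-0.4,0,-1],[0,0,0,-8.6,-0.5,0,-1],[0,0,0,-8.6,-0.5,0,-1],[0,0,0,-8.6,-0.5,0,-1],[0,0,0,-8.6,-0.5,0,-1]]]'
python3 -c "
from h import *
st();c=cam('wrist');np.savez('wrist5.npz',**c);save(c,'w5.png')"
```

```text
time_s: 10.53
ee_pos: [0.4939, -0.0195, 0.0452]
eef_rot: [[-0.056, 0.998, 0.005], [0.998, 0.056, 0.0], [-0.0, 0.005, -1.0]]
ft_force: [8.6, 2.6, -3.2]
gripper_width: 0.061
grasp_force: 40.0
10.5333 [ 0.4939 -0.0195  0.0452] [ 8.6  2.6 -3.2] 0.06097258434219072
```

```bash
python3 - <<'E'
from h import *
c=dict(np.load('wrist5.npz'));g=cv2.cvtColor(c['image'],cv2.COLOR_RGB2GRAY)
for v in range(194,236,4):print(v,g[v,304:334])
d=np.array([np.cos(.0565),np.sin(.0565)])
for u,v in((318.5,222),(318.5,228)):
    p=onz(c,u,v,.068);print(p,p[:2]@d)
w=dict(np.load('wrist1.npz'));print('home',onz(w,377.3,162,.068)[:2]@d,'fin',onz(w,329.9,203.3,.065)[:2]@d)
E
```

```text
194 [168 168 171 175 174 170 165 164 164 161 156 154 156 158 159 160 163 164
 163 162 163 165 167 168 168 168 166 164 163 165]
198 [161 160 163 167 167 163 159 160 162 159 152 148 148 148 150 150 151 151
 149 145 145 148 152 155 162 167 166 164 167 169]
202 [160 158 159 161 160 156 152 153 154 150 147 144 143 142 141 140 138 133
 124 113 106 106 107 109 112 114 121 141 157 162]
206 [158 156 155 158 158 156 156 159 156 151 147 144 144 143 142 140 138 133
 126 117 110 108 110 110 109 108 108 108 111 122]
210 [159 156 155 155 157 157 159 160 155 149 146 144 143 142 141 141 139 135
 128 118 111 106 106 106 105 106 106 108 109 107]
214 [154 150 147 149 153 156 157 157 153 148 145 144 143 143 142 141 139 136
 130 121 112 107 105 104 104 105 107 107 107 106]
218 [110 107 106 105 105 104 103 109 128 141 145 144 143 142 142 141 140 138
 132 124 114 108 106 105 105 106 106 106 107 108]
222 [ 97  96  95  94  93  91  91 103 136 164 177 181 182 182 182 181 180 178
 171 155 132 113 105 105 106 106 105 106 108 108]
226 [ 79  79  79  79  78  79  81 106 155 185 196 201 201 201 201 200 200 197
 190 176 148 118 106 106 109 109 110 111 113 112]
230 [119 125 131 135 137 132 112 109 151 180 191 196 197 197 197 197 196 194
 187 173 149 129 131 137 138 137 137 134 132 130]
234 [141 141 141 141 138 126 100  82 105 123 129 130 131 131 131 132 132 131
 131 124 107  90 107 130 139 141 141 141 141 141]
[0.49299111 0.00237945 0.068     ] 0.49233881434395216
[ 0.49316308 -0.00062846  0.068     ] 0.49234065353900297
home 0.5439657077890042 fin 0.49167301882918374
```

The plate's top measures 0.492 along the axis, against 0.4917 (wrist) for the fin. I'll move 0.5 mm more, then hold for about 3 s.

```bash
python3 -m creep '[[[0,0,0,-0.5,0,0,-1],[0,0,0,-0.5,0,0,-1],[0,0,0,-0.5,0,0,-1],[0,0,0,-0.5,0,0,-1],[0,0,0,-0.5,0,0,-1],[0,0,0,-0.5,0,0,-1],[0,0,0,-0.5,0,0,-1],[0,0,0,-0.5,0,0,-1]]]'
for i in 1 2 3 4; do python3 -m creep '[[[0,0,0,0,0,0,-1],[0,0,0,0,0,0,-1],[0,0,0,0,0,0,-1],[0,0,0,0,0,0,-1],[0,0,0,0,0,0,-1],[0,0,0,0,0,0,-1],[0,0,0,0,0,0,-1],[0,0,0,0,0,0,-1]]]' | grep -E 'time|ee_pos'; done
```

```text
time_s: 11.25
ee_pos: [0.4935, -0.0195, 0.0452]
eef_rot: [[-0.056, 0.998, 0.005], [0.998, 0.056, 0.0], [-0.0, 0.005, -1.0]]
ft_force: [9.7, 3.1, -3.0]
gripper_width: 0.063
grasp_force: 40.0
time_s: 11.92
ee_pos: [0.4935, -0.0195, 0.0452]
time_s: 12.58
ee_pos: [0.4935, -0.0195, 0.0452]
time_s: 13.25
ee_pos: [0.4935, -0.0195, 0.0452]
time_s: 13.92
ee_pos: [0.4935, -0.0195, 0.0452]
```

```bash
python3 -m creep '[[[0,0,0,3,0.2,0,-1],[0,0,0,6,0.3,0,-1],[0,0,0,9,0.5,0,-1],[0,0,0,12,0.7,0,-1],[0,0,0,15,0.8,0,-1],[0,0,0,18,1,0,-1],[0,0,0,21,1.2,0,-1],[0,0,0,24,1.4,0,-1]]]' | grep -E 'ee_p|ft'
python3 -m creep '[[[0,0,0,3,0.2,0,-1],[0,0,0,6,0.3,0,-1],[0,0,0,9,0.5,0,-1],[0,0,0,12,0.7,0,-1],[0,0,0,15,0.8,0,-1],[0,0,0,18,1,0,-1],[0,0,0,20,1.1,0,-1],[0,0,0,22,1.2,0,-1]]]' | grep -E 'ee_p|ft'
python3 -m creep '[[[0,0,0,1,0.1,0,-1],[0,0,0,2,0.1,0,-1],[0,0,0,3,0.2,0,-1],[0,0,0,4,0.2,0,-1],[0,0,0,5,0.3,0,-1],[0,0,0,6,0.3,0,-1],[0,0,0,6.5,0.3,0,-1],[0,0,0,6.5,0.3,0,-1]]]'
```

```text
ee_pos: [0.5169, -0.0182, 0.0451]
ft_force: [6.0, 0.8, 0.4]
ee_pos: [0.5383, -0.0171, 0.0451]
ft_force: [2.8, 1.0, 5.5]
time_s: 15.92
ee_pos: [0.5446, -0.0167, 0.0451]
eef_rot: [[-0.057, 0.998, 0.001], [0.998, 0.057, -0.0], [-0.0, 0.001, -1.0]]
ft_force: [3.4, 1.4, 5.0]
gripper_width: 0.063
grasp_force: 40.0
```

```bash
python3 -m creep '[[[0,0,0,0.5,0,0,-1],[0,0,0,1,0,0,-1],[0,0,0,1.5,0,0,-1],[0,0,0,2,0,0,-1],[0,0,0,2,0,0,-1],[0,0,0,2,0,0,-1]]]'
```

```text
time_s: 16.42
ee_pos: [0.546, -0.0166, 0.0451]
eef_rot: [[-0.057, 0.998, -0.001], [0.998, 0.057, 0.0], [0.0, -0.001, -1.0]]
ft_force: [1.3, 1.3, 8.6]
gripper_width: 0.058
grasp_force: 40.0
```

```bash
python3 -m creep '[[[0,0,0,1,0,0,-1],[0,0,0,1,0,0,-1],[0,0,0,1,0,0,-1],[0,0,0,1,0,0,-1]]]'
python3 -m creep '[[[0,0,0,0,0,0,-0.3],[0,0,0,0,0,0,-0.3],[0,0,0,0,0,0,-0.3],[0,0,0,0,0,0,-0.3],[0,0,0,0,0,0,-0.3],[0,0,0,0,0,0,-0.3]]]'
python3 -m creep '[[[0,0,0,0,0,15,-0.3],[0,0,0,0,0,35,-0.3],[0,0,0,0,0,70,-0.3],[0,0,0,0,0,110,-0.3],[0,0,0,-30,0,150,-0.3],[0,0,0,-65,0,190,-0.3],[0,0,0,-65,-10,230,-0.3],[0,0,0,-65,-15,232,-0.3]]]' | grep ee_p
python3 -m creep '[[[0,0,0,0,0,0,-0.3],[0,0,0,0,0,0,-0.3],[0,0,0,0,0,0,-0.3],[0,0,0,0,0,0,-0.3]]]'
python3 - <<'E'
from h import *
st();c=cam('wrist');np.savez('wrist6.npz',**c);g=cv2.cvtColor(c['image'],cv2.COLOR_RGB2GRAY)
t=cam('scene');a=cv2.resize(c['image'],(480,300));b=cv2.resize(c['image'][120:225,280:410],(480,300));e=cv2.resize(t['image'],(320,200))
o=np.zeros((600,800,3),np.uint8);o[:300,:480]=a;o[300:,:480]=b;o[:200,480:]=e;cv2.imwrite('pics/c6.png',o[...,::-1])
E
```

```text
time_s: 16.75
ee_pos: [0.546, -0.0166, 0.0451]
eef_rot: [[-0.057, 0.998, -0.004], [0.998, 0.057, 0.0], [0.0, -0.004, -1.0]]
ft_force: [-3.4, 2.0, 11.8]
gripper_width: 0.062
grasp_force: 40.0
time_s: 17.25
ee_pos: [0.5467, -0.0167, 0.044]
eef_rot: [[-0.057, 0.998, -0.001], [0.998, 0.057, 0.0], [0.0, -0.001, -1.0]]
ft_force: [-0.6, 0.3, -0.2]
gripper_width: 0.348
grasp_force: 0.0
ee_pos: [0.4822, -0.0319, 0.2818]
time_s: 18.25
ee_pos: [0.4813, -0.0312, 0.274]
eef_rot: [[-0.057, 0.998, -0.004], [0.998, 0.057, 0.001], [0.002, -0.004, -1.0]]
ft_force: [0.5, 0.0, -0.5]
gripper_width: 0.356
grasp_force: 0.0
18.25 [ 0.4813 -0.0312  0.274 ] [ 0.5  0.  -0.5] 0.35590602017284334
```

View pics/c6.png

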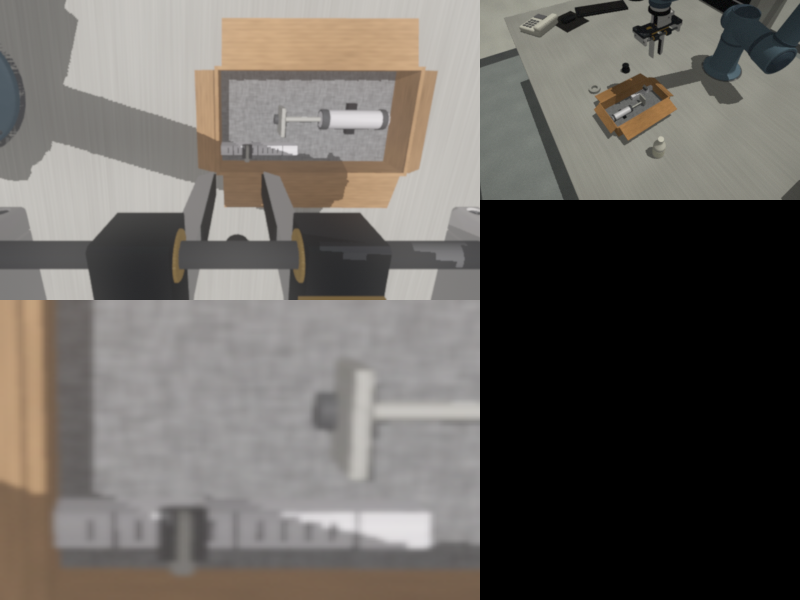

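The plate is back home, at crop (355,422), and the rider at (182,540) hasn't moved. The flaps are open, the bystanders are untouched and the robot is clear of everything.

```bash
python3 -c "
from rig import workorder
print(workorder.finish_job())"
```

```text
the job is handed in; nothing more can be done
None
```

The job is handed in: both flaps are folded back outside, the plunger was pulled about 52.5 mm to the index (fin measured at 52–54 mm, but hidden by the gripper during the pull, so not visually confirmed), held for about 3 s and eased fully home, with the rider and bystanders unmoved in the final pictures.

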